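# Restock the sauce caddy

## Robot

A 6-joint arm with a two-finger parallel gripper is mounted at the origin on the work surface. World frame = base frame: x ahead of the robot, y to its left, z up, the work surface at z = 0. Lengths are in m, angles in rad, forces in N, time in s.
With the tool pointing down it reaches from about 0.325 to 0.875 m from the base axis. Payload 4.4 kg.
Tool frame: the origin (TCP) lies on the centre line of the jaws, within the pads' length; the fingertips stand 17 mm ahead of it and the grasp point (between the pads) lies 2 mm behind it; z points along the fingers, y is the direction in which the jaws open and shut (so a half turn about z gives the same grasp; the last joint's range is limited). The gripper opens to 85 mm and grips with 20 to 120 N. Pads are 22 mm wide; open, the fingers measure 114 mm over their backs; the gripper's body (76 mm by 85 mm) begins 54 mm behind the grasp point. The pads swing forward as they close: fully open they stand 13 mm farther back than shut.
Start: joints at [0.977, 0.207, 1.542, -0, 1.393, -0.15], TCP at [0.247, 0.519, 0.248] pointing down, gripper open.
Joint ranges: [-2.73, 2.73], [-0.86, 2.22], [0.23, 2.46], [-1.11, 4.25], [0.08, 2.63], [-2.82, 2.82]. Speed limits (rad/s): [2.79, 2.79, 3.14, 3.14, 3.14, 3.14].

## Interface

Orientations are given as a rotation vector (axis times angle).
In Python, from cell import get_obs, get_image, calibration, finish_job, look_for, regions_of gives the robot as it stands. The module is installed in compiled form; this text tells all that it offers.
- The arm moves only by the tool send_rows, never from a script. Its argument "steps" is one flat list of numbers, 7 for each row, row after row: the turn, a rotation vector about the world's x, y, z in rad, then the shift along the world's x, y, z in mm, then the gripper's target within -1 to 1 (fully open at 1, half-way at 0, shut at -1). In form: [rx, ry, rz, x, y, z, hand, rx, ry, rz, x, y, z, hand, ...]. A call has exactly 8 rows; each row shifts and turns the commanded pose from where the row before left it; what a row does not reach is not made up. A row lasts 1/10 s, in which the tool goes at most 50 mm and 8.59 degrees, less where a joint would pass 70% of its speed; a pose out of reach is approached as far as the arm can. A call is refused whole if a number of a shift passes 50 or a number of a turn 0.15, either way. A call with a gripper value outside its range is refused whole. The fingers move at their own pace and stop on an object; the grip force is fixed at half the most. Time passes only in rows, so rows that do not move let the fingers close, or fill a call up. It gives the time, the measured TCP pose, the force and the opening at its end, in the units of the state.
- get_obs(): the state, without advancing time (a new reading comes with each control period).
- get_image(name): name is "scene" or "top" or "wrist"; returns the picture (384x512x3 uint8, red, green, blue); there is no depth.
- calibration(name): a dict with "vfov" (degrees; the focal length in pixels is half the picture's height over the tangent of half this angle, whatever the lens; pixels are square), "cx", "cy" (the principal point, pixels), "T" (4x4, takes a point from camera to world coordinates); the wrist camera has in their place "tool_from_camera" (4x4, takes a point from camera to tool coordinates, whose origin is the TCP and whose axes are the flange's). Camera axes: x right, y up, looking along -z (the intrinsics and any distortion apply to the point x, -y, -z); pixel columns grow to the right and rows downward; lengths in m; the calibration is good to about 2 mm. The wrist camera is an equidistant fisheye: a pixel r from the principal point sees the ray r / f radians off the axis. A picture is of the moment at which its call begins: read the wrist's pose just before it. calibration takes no time and is no camera call.
- finish_job(): hands the job in, once; it reports no verdict.
Trained networks look in the newest picture that a camera, given by its name, has taken for a name from the list of things; names that differ only in an ending like _2 or _b are one class to them, and where a whole thing is asked for, a point or a joint stands for the part that bears it (a point fixed in the world has none). Each returns a list of dicts, best first, with "p" (0 to 1); they miss things now and then, are a little off and sometimes report something else, mostly with a low value. They report only what shows in the picture. A call takes as long as a camera call.
- look_for(thing, camera): "location" ([x, y, z] in m, in the coordinates of the camera as it stood for that picture, good to about 4 mm: the middle of the surface that is visible of it).
- regions_of(thing, camera): "mask" (384x512 bool, what is visible of it).
The state is a dict: "t": time; "joint_pos": joint angles; "qvel": joint speeds; "tau": joint torques, N m; "tcp_pos": TCP position; "tcp_rot": TCP orientation; "force": force on the tool from outside, world axes, zero at the start; "moment": the same for the moment, N m; "grip_width": finger opening in m.
Only numpy, scipy, OpenCV 4.12 (cv2) and the standard library are available. Lean on these libraries where they do the work, as an engineer would, in place of code of your own. Each camera call takes 0.05 s, during which the arm holds its last target. There are 200 camera calls.

## Task

Restock the sauce caddy for the rush: stand each full squeeze bottle of sauce (red chilli, dark brown soy, yellow mustard) upright in the caddy lane behind the part-used bottle of the same sauce, set down rather than dropped. Keep the bottles in use at the front of their lanes, and leave the blue washing-up liquid, the empty clear bottle and the white mayonnaise standing where they are; knock nothing over.

Things in the scene. Friction and masses are not known exactly. Their poses are not given: they have to be found in the camera images.
- caddy: Fixed stainless caddy, 144 mm deep (x), 228 wide (y); origin: centre of underside. x runs from the low front lip (robot's side) to the back wall. 3 lanes along x, centres y = -75, 0, 75 mm, each 72 wide, inside x = -69 to 69; floor 3 thick; walls 3 thick, 40 high, lip 16. A bottle in use is in the front of each lane (x about -35); free place behind it: x = 31. Yaw within 0.2 rad.
- chilli_full: Full bottle of chilli sauce standing on the table, red body and red cap, about 0.28 kg. Squeeze bottle 148 mm tall: round body 52 mm across up to 78 mm, shoulder narrowing to 28 mm at 96 mm, screw cap 34.5 mm across from 98 to 130 mm (good to grip from above), thin nozzle above. Origin: centre of the underside, z up; round, its yaw means nothing.
- chilli_in_use: Part-used bottle of chilli sauce, clear body less than half full of red sauce, red cap; loose, standing in the front of one caddy lane, about 0.14 kg. Same shape and origin as the full bottles: 52 mm body, 34.5 mm cap, 148 mm tall.
- soy_full: Full bottle of soy sauce standing on the table, dark brown body and black cap, about 0.28 kg. Squeeze bottle 148 mm tall: round body 52 mm across up to 78 mm, shoulder narrowing to 28 mm at 96 mm, screw cap 34.5 mm across from 98 to 130 mm (good to grip from above), thin nozzle above. Origin: centre of the underside, z up; round, its yaw means nothing.
- soy_in_use: Part-used bottle of soy sauce, clear body less than half full of dark brown sauce, black cap; loose, standing in the front of one caddy lane, about 0.14 kg. Same shape and origin as the full bottles: 52 mm body, 34.5 mm cap, 148 mm tall.
- mustard_full: Full bottle of mustard sauce standing on the table, yellow body and yellow cap, about 0.28 kg. Squeeze bottle 148 mm tall: round body 52 mm across up to 78 mm, shoulder narrowing to 28 mm at 96 mm, screw cap 34.5 mm across from 98 to 130 mm (good to grip from above), thin nozzle above. Origin: centre of the underside, z up; round, its yaw means nothing.
- mustard_in_use: Part-used bottle of mustard sauce, clear body less than half full of yellow sauce, yellow cap; loose, standing in the front of one caddy lane, about 0.14 kg. Same shape and origin as the full bottles: 52 mm body, 34.5 mm cap, 148 mm tall.
- dish_soap: Look-alike: washing-up liquid in the same squeeze bottle, all-blue body with white cap, standing on the table. Same shape and origin as the sauce bottles.
- empty_bottle: Look-alike: empty bottle waiting to be washed, quite clear body with nothing in it and red cap, standing on the table, light (50 g). Same shape and origin as the sauce bottles.
- mayonnaise: Look-alike: white mayonnaise bottle with green cap, which has no lane in this caddy, standing on the table. Same shape and origin as the sauce bottles.

How it is judged:
By the outcome, as a careful person would: the job done as asked, in the order asked, and still so for the second after the job is handed in, with the robot touching nothing.
It also fails if it takes over 91 s, if anything falls off the work surface, if the arm or the gripper's body presses on something with over 40 N, if the wrist force passes 120 N, or if a joint passes its speed limit or range.

## Working session

There is one attempt and no reset: what is moved stays moved. The work goes in short steps, Python scripts to look and compute and a tool call to move; the robot and the scene stay as the last step left them, time stands still between calls to the robot, and variables do not carry over. Pictures are saved under pics/ and viewed, about 12 in all and at most 16, crops included, and the job is handed in when it is done.

Besides the shell and the picture viewer there is one more tool, called as name(argument=value, ...) on one line, values as JSON. send_rows: Moves the arm, as the interface text tells. Its arguments: {"type":"object","properties":{"steps":{"type":"array"}},"required":["steps"]}

```bash
mkdir -p pics; cat > h.py <<'E'
from cell import *
import numpy as np, cv2
from scipy.spatial.transform import Rotation as R
def save(n,f):
    im=get_image(n); cv2.imwrite('pics/'+f,im[:,:,::-1]); return im
def look(th,cam):
    T=calibration(cam)['T']
    return [(round(d['p'],2),(np.array(T)@np.r_[d['location'],1])[:3].round(3)) for d in look_for(th,cam)[:2]]
E
python3 - <<'E'
from h import *
a=save('scene','s0.png'); b=save('top','t0.png')
for th in ['caddy','chilli_full','chilli_in_use','soy_full','soy_in_use','mustard_full','mustard_in_use','dish_soap','empty_bottle','mayonnaise']:
    print(th,look(th,'top'))
print({k:np.round(v,3).tolist() for k,v in calibration('top').items()})
o=get_obs();print(o['t'],o['tcp_pos'],o['tcp_rot'],o['grip_width'])
E
```

```text
caddy [(0.86, array([ 0.612,  0.063, -0.003])), (0.65, array([ 0.546, -0.267,  0.084]))]
chilli_full [(0.78, array([ 0.475, -0.425,  0.086]))]
chilli_in_use [(0.53, array([0.541, 0.124, 0.099]))]
soy_full [(0.81, array([0.378, 0.31 , 0.089]))]
soy_in_use []
mustard_full [(0.88, array([ 0.354, -0.288,  0.089]))]
mustard_in_use [(0.56, array([ 0.558, -0.023,  0.093]))]
dish_soap [(0.71, array([ 0.547, -0.267,  0.087])), (0.66, array([ 0.562, -0.024,  0.091]))]
empty_bottle [(0.86, array([0.506, 0.39 , 0.089]))]
mayonnaise [(0.82, array([0.519, 0.286, 0.088]))]
{'vfov': 54.386, 'cx': 255.516, 'cy': 194.385, 'T': [[-0.012, 0.995, -0.098, 0.39], [-1.0, -0.015, -0.023, -0.009], [-0.025, 0.098, 0.995, 1.227], [0.0, 0.0, 0.0, 1.0]]}
0.6 [0.24691089 0.51930313 0.24831997] [6.91395222e-01 3.06453186e+00 7.54195596e-05] 0.08546796959845696
```

View pics/t0.png

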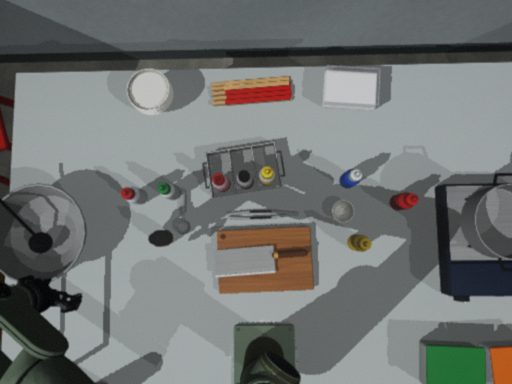

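View pics/s0.png

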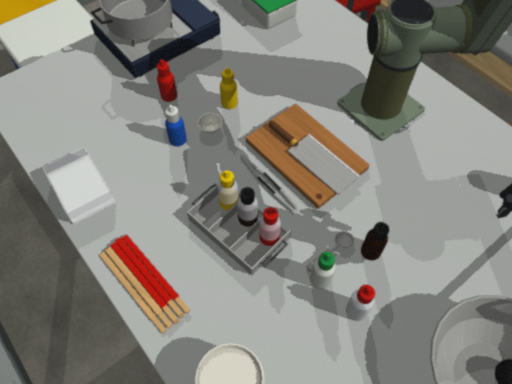

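The top view shows the caddy at (245,170) with the lanes, left to right, chilli, soy, mustard. Full soy is at (160,238), full chilli at (405,200) and full mustard at (360,242). Next I'll refine by silhouette fits.

```bash
cat >> h.py <<'E'
from scipy.optimize import minimize
def proj(P,cam):
    c=calibration(cam); f=192/np.tan(np.radians(c['vfov']/2)); T=np.array(c['T'])
    q=(np.asarray(P)-T[:3,3])@T[:3,:3]
    return np.c_[c['cx']-f*q[:,0]/q[:,2], c['cy']+f*q[:,1]/q[:,2]]
PR=[(0,.026,.078,.026),(.078,.026,.096,.014),(.098,.01725,.130,.01725),(.13,.007,.148,.004)]
t=np.linspace(0,2*np.pi,24)
def sil(x,y,z0,cam):
    m=np.zeros((384*4,512*4),np.uint8)
    for a,ra,b,rb in PR:
        P=np.vstack([np.c_[x+r*np.cos(t),y+r*np.sin(t),0*t+z+z0] for z,r in((a,ra),(b,rb))])
        h=cv2.convexHull((proj(P,cam)*4+2).astype(np.float32))
        cv2.fillConvexPoly(m,h.round().astype(np.int32),1)
    return m>0
def fit(th,x0,z0=0,cams=('top','scene')):
    M={}
    for c in cams:
        r=regions_of(th,c)
        if r: M[c]=np.kron(r[0]['mask'],np.ones((4,4)))>0
    out={}
    for cs in [list(M)]+[[c] for c in M]:
        def cost(p):
            return -np.mean([ (s&M[c]).sum()/(s|M[c]).sum() for c in cs for s in [sil(*p,z0,c)]])
        r=minimize(cost,x0,method='Nelder-Mead',options=dict(initial_simplex=np.array([x0,x0+[.015,0],x0+[0,.015]]),xatol=3e-4,fatol=1e-3))
        out['+'.join(cs)]=(r.x.round(4).tolist(),round(-r.fun,2))
    return out
E
python3 - <<'E'
from h import *
im=save('top','t1.png'); save('scene','s1.png')
for th,x0,z in [('chilli_full',(.475,-.43),0),('soy_full',(.378,.32),0),('mustard_full',(.354,-.29),0),
  ('chilli_in_use',(.541,.12),.003),('soy_in_use',(.55,.05),.003),('mustard_in_use',(.558,-.023),.003),
  ('dish_soap',(.55,-.267),0),('mayonnaise',(.52,.286),0),('empty_bottle',(.506,.39),0)]:
    print(th,fit(th,np.array(x0),z))
c=cv2.resize(im[130:215,190:300],None,fx=7,fy=7,interpolation=cv2.INTER_CUBIC)
cv2.imwrite('pics/c1.png',c[:,:,::-1])
E
```

```text
chilli_full {'top+scene': ([0.4786, -0.4396], np.float64(0.92)), 'top': ([0.4793, -0.4409], np.float64(0.93)), 'scene': ([0.4769, -0.4423], np.float64(0.92))}
soy_full {'top+scene': ([0.3741, 0.3193], np.float64(0.9)), 'top': ([0.3757, 0.321], np.float64(0.87)), 'scene': ([0.3723, 0.3188], np.float64(0.93))}
mustard_full {'top+scene': ([0.3495, -0.2988], np.float64(0.81)), 'top': ([0.3522, -0.2952], np.float64(0.75)), 'scene': ([0.3481, -0.3007], np.float64(0.89))}
chilli_in_use {'top+scene': ([0.549, 0.1294], np.float64(0.91)), 'top': ([0.5489, 0.1295], np.float64(0.94)), 'scene': ([0.5464, 0.1297], np.float64(0.89))}
soy_in_use {'top+scene': ([0.5555, 0.0516], np.float64(0.92)), 'top': ([0.5555, 0.052], np.float64(0.92)), 'scene': ([0.5553, 0.05], np.float64(0.95))}
mustard_in_use {'top+scene': ([0.5659, -0.0178], np.float64(0.9)), 'top': ([0.5655, -0.0185], np.float64(0.9)), 'scene': ([0.565, -0.019], np.float64(0.9))}
dish_soap {'top': ([0.5553, -0.2805], np.float64(0.85))}
mayonnaise {'top+scene': ([0.5233, 0.2941], np.float64(0.87)), 'top': ([0.5235, 0.2932], np.float64(0.86)), 'scene': ([0.5229, 0.2945], np.float64(0.88))}
empty_bottle {'top+scene': ([0.5092, 0.404], np.float64(0.93)), 'top': ([0.5103, 0.4051], np.float64(0.92)), 'scene': ([0.5085, 0.4036], np.float64(0.94))}
```

View pics/c1.png

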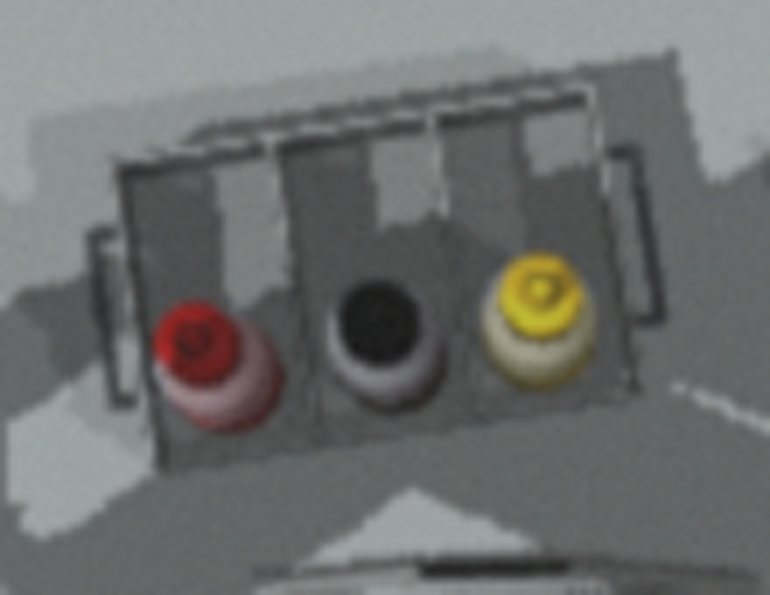

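The crop shows the caddy rim: back-left (118,158), back-right (592,90), front-left (162,470), front-right (635,392), and divider ends at (275,140) and (435,115). I'll fit its pose.

```bash
python3 - <<'E'
from h import *
from scipy.optimize import least_squares
px=np.array([(118,158),(592,90),(275,140),(435,115),(162,470),(635,392)])
px=(px+.5)/7-.5+[190,130]
for zf in (.0,.016,.04):
    L=np.array([(.072,.114,.04),(.072,-.114,.04),(.072,.0375,.04),(.072,-.0375,.04),(-.072,.114,zf),(-.072,-.114,zf)])
    f=lambda p:(proj(L@R.from_euler('z',p[2]).as_matrix().T+[p[0],p[1],0],'top')-px).ravel()
    r=least_squares(f,[.6,.05,.1]); print(zf,r.x.round(4),r.fun.round(1))
    Rz=R.from_euler('z',r.x[2]).as_matrix()
    for y in(.075,0,-.075): print('  front',(Rz@[-.035,y,0])[:2]+r.x[:2],'free',(Rz@[.031,y,0])[:2]+r.x[:2])
E
```

```text
0.0 [0.5912 0.0579 0.1326] [-1.2  0.1  0.8 -0.6 -0.3 -0.8 -0.2 -0.7  0.1  0.4  0.8  1.5]
  front [0.54658577 0.12766107] free [0.61200616 0.13638874]
  front [0.55650358 0.05331972] free [0.62192397 0.06204739]
  front [ 0.56642139 -0.02102164] free [ 0.63184178 -0.01229397]
0.016 [0.5907 0.0577 0.1339] [-1.1  0.3  0.8 -0.4 -0.2 -0.6 -0.2 -0.5 -0.4  0.2  1.1  1. ]
  front [0.54595569 0.12733748] free [0.61136531 0.13614552]
  front [0.55596482 0.05300836] free [0.62137444 0.06181641]
  front [ 0.56597396 -0.02132075] free [ 0.63138358 -0.01251271]
0.04 [0.5898 0.0573 0.1357] [-1.   0.6  0.9 -0.2 -0.1 -0.3 -0.1 -0.3 -1.3 -0.2  1.6  0.3]
  front [0.54497283 0.12683878] free [0.61036598 0.13576824]
  front [0.55511994 0.05252838] free [0.6205131  0.06145784]
  front [ 0.56526706 -0.02178202] free [ 0.63066021 -0.01285256]
```

Caddy pose is about (0.591, 0.058), yaw 0.134. The in-use bottles' own fits agree within about 3 mm. Now I move above the full chilli with the jaws along the lane's y axis.

send_rows(steps=[0,0,0.072,25,-40,0,1,0,0,0.072,25,-40,0,1,0,0,0.072,25,-40,0,1,0,0,0.072,25,-40,0,1,0,0,0.072,25,-40,0,1,0,0,0.072,25,-40,0,1,0,0,0.072,25,-40,0,1,0,0,0.072,25,-40,0,1])

```text
t: 2.4
tcp_pos: [0.4477, 0.1976, 0.2486]
tcp_rot: [-0.212, 3.134, 0.0]
force: [0.6, 0.8, 0.3]
grip_width: 0.0853
```

send_rows(steps=[0,0,0,2,-40,0,1,0,0,0,2,-40,0,1,0,0,0,2,-40,0,1,0,0,0,2,-40,0,1,0,0,0,2,-40,0,1,0,0,0,2,-40,0,1,0,0,0,2,-40,0,1,0,0,0,2,-40,0,1])

```text
t: 3.2
tcp_pos: [0.4628, -0.1224, 0.2486]
tcp_rot: [-0.207, 3.134, -0.0]
force: [0.8, 0.6, 0.2]
grip_width: 0.0856
```

send_rows(steps=[0,0,0,2,-40,0,1,0,0,0,2,-40,0,1,0,0,0,2,-40,0,1,0,0,0,2,-40,0,1,0,0,0,2,-40,0,1,0,0,0,2,-40,0,1,0,0,0,2,-40,0,1,0,0,0,2,-40,0,1])

```text
t: 4.0
tcp_pos: [0.4788, -0.4424, 0.2482]
tcp_rot: [-0.207, 3.135, 0.0]
force: [1.4, 0.0, 0.9]
grip_width: 0.0853
```

send_rows(steps=[0,0,0,0,2,-35,1,0,0,0,0,0,-35,1,0,0,0,0,0,-25,1,0,0,0,0,0,-20,1,0,0,0,0,0,-13,1,0,0,0,0,0,-8,1,0,0,0,0,0,0,0.3,0,0,0,0,0,0,-0.3])

```text
t: 4.8
tcp_pos: [0.4795, -0.4393, 0.1134]
tcp_rot: [-0.208, 3.134, -0.002]
force: [-0.4, 0.0, 0.9]
grip_width: 0.0592
```

send_rows(steps=[0,0,0,0,0,0,-1,0,0,0,0,0,0,-1,0,0,0,0,0,0,-1,0,0,0,0,0,0,-1,0,0,0,0,0,0,-1,0,0,0,0,0,0,-1,0,0,0,0,0,3,-1,0,0,0,0,0,7,-1])

```text
t: 5.6
tcp_pos: [0.4775, -0.4369, 0.12]
tcp_rot: [0.207, -3.131, -0.007]
force: [-0.4, 0.5, -3.7]
grip_width: 0.0328
```

```bash
python3 - <<'E'
from h import *
o=get_obs();print(o['t'],o['tcp_pos'],o['force'],o['grip_width'])
im=save('scene','s2.png'); cv2.imwrite('pics/s2c.png',cv2.resize(im[20:200,80:320],None,fx=3,fy=3)[:,:,::-1])
E
```

```text
5.6 [ 0.47746941 -0.43689895  0.12004409] [-0.42543568  0.53435726 -3.74428788] 0.03277681670827119
```

View pics/s2c.png

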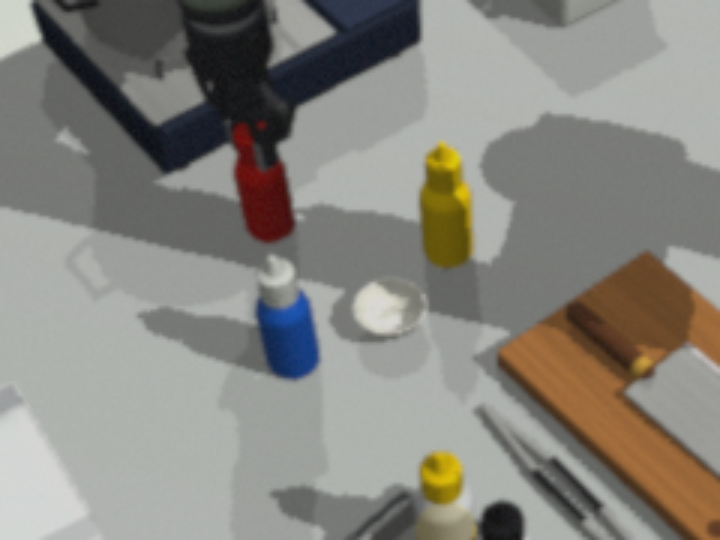

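Width 33 mm and a load of about 3 N: the chilli hangs upright in the jaws, just off the table. I'll lift and carry it over.

send_rows(steps=[0,0,0,0,0,15,-1,0,0,0,0,0,25,-1,0,0,0,0,0,30,-1,0,0,0,0,0,30,-1,0,0,0,0,0,30,-1,0,0,0,0,0,25,-1,0,0,0,2,10,15,-1,0,0,0,5,20,0,-1])

```text
t: 6.45
tcp_pos: [0.4866, -0.4097, 0.2957]
tcp_rot: [-0.204, 3.131, -0.008]
force: [-0.3, -0.4, -3.6]
grip_width: 0.0331
```

send_rows(steps=[0,0,0,7,31,0,-1,0,0,0,7,31,0,-1,0,0,0,7,31,0,-1,0,0,0,7,31,0,-1,0,0,0,7,31,0,-1,0,0,0,7,31,0,-1,0,0,0,7,31,0,-1,0,0,0,7,31,0,-1])

```text
t: 7.25
tcp_pos: [0.5406, -0.1569, 0.29]
tcp_rot: [0.209, -3.131, -0.005]
force: [0.5, -0.1, -3.1]
grip_width: 0.033
```

send_rows(steps=[0,0,0,7,31,0,-1,0,0,0,7,31,0,-1,0,0,0,7,31,0,-1,0,0,0,7,31,0,-1,0,0,0,7,31,0,-1,0,0,0,7,31,0,-1,0,0,0,7,31,0,-1,0,0,0,7,31,0,-1])

```text
t: 8.05
tcp_pos: [0.5957, 0.0904, 0.2899]
tcp_rot: [0.209, -3.13, -0.002]
force: [1.4, -0.3, -3.4]
grip_width: 0.0329
```

send_rows(steps=[0,0,0,7,27,0,-1,0,0,0,6,15,0,-1,0,0,0,2,5,0,-1,0,0,0,0,0,0,-1,0,0,0,0,0,0,-1,0,0,0,0,0,0,-1,0,0,0,0,0,0,-1,0,0,0,0,0,0,-1])

```text
t: 8.85
tcp_pos: [0.6129, 0.1335, 0.2925]
tcp_rot: [-0.206, 3.135, -0.0]
force: [0.6, 0.3, -3.1]
grip_width: 0.0331
```

```bash
python3 - <<'E'
from h import *
o=get_obs();print(o['t'],o['tcp_pos'],o['force'],o['grip_width'])
im=save('top','t3.png'); cv2.imwrite('pics/t3c.png',cv2.resize(im[90:230,160:320],None,fx=4,fy=4)[:,:,::-1])
im=save('wrist','w3.png')
E
```

```text
8.85 [0.61293092 0.13347182 0.29245753] [ 0.60698235  0.27653423 -3.05974005] 0.033123545456546485
```

View pics/w3.png

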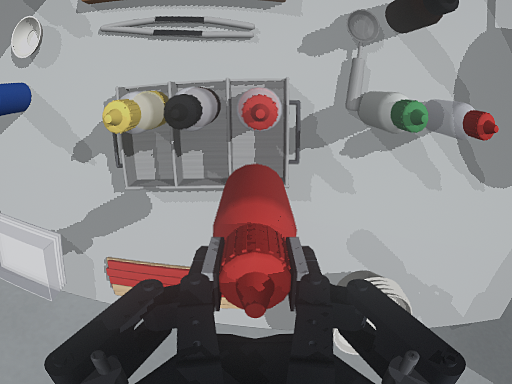

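The wrist view shows the chilli held upright, centred, over the chilli lane (red in-use cap at (260,110)). I'll lower it slowly.

send_rows(steps=[0,0,0,-1,2,-15,-1,0,0,0,0,0,-25,-1,0,0,0,0,0,-30,-1,0,0,0,0,0,-30,-1,0,0,0,0,0,-30,-1,0,0,0,0,0,-20,-1,0,0,0,0,0,-12,-1,0,0,0,0,0,-6,-1])

```text
t: 9.75
tcp_pos: [0.6107, 0.1363, 0.1221]
tcp_rot: [0.207, -3.132, 0.0]
force: [-0.2, 0.1, -4.6]
grip_width: 0.033
```

send_rows(steps=[0,0,0,0,0,0,-1,0,0,0,0,0,-1,-1,0,0,0,0,0,-1,-1,0,0,0,0,0,-1,-1,0,0,0,0,0,-1,-1,0,0,0,0,0,0,-1,0,0,0,0,0,0,-1,0,0,0,0,0,0,-1])

```text
t: 10.55
tcp_pos: [0.6119, 0.1363, 0.1203]
tcp_rot: [-0.207, 3.135, 0.0]
force: [-0.4, -0.1, -2.6]
grip_width: 0.0328
```

send_rows(steps=[0,0,0,0,0,-1,-1,0,0,0,0,0,-1,-1,0,0,0,0,0,-1,-1,0,0,0,0,0,0,-1,0,0,0,0,0,0,-1,0,0,0,0,0,0,-1,0,0,0,0,0,0,-1,0,0,0,0,0,0,-1])

```text
t: 11.35
tcp_pos: [0.6119, 0.1363, 0.1173]
tcp_rot: [0.208, -3.135, -0.0]
force: [0.1, 0.1, -3.2]
grip_width: 0.033
```

send_rows(steps=[0,0,0,0,0,-1,-1,0,0,0,0,0,-0.5,-1,0,0,0,0,0,-0.5,-1,0,0,0,0,0,0,-1,0,0,0,0,0,0,-1,0,0,0,0,0,0,-1,0,0,0,0,0,0,-1,0,0,0,0,0,0,-1])

```text
t: 12.15
tcp_pos: [0.6125, 0.1363, 0.1171]
tcp_rot: [-0.207, 3.133, -0.0]
force: [-2.2, -0.8, 6.0]
grip_width: 0.0327
```

Floor contact at TCP z = 0.117 (+6 N). I'll release with a partial opening and rise.

send_rows(steps=[0,0,0,0,0,0,-0.1,0,0,0,0,0,0,0.0,0,0,0,0,0,0,0.15,0,0,0,0,0,0,0.2,0,0,0,0,0,0,0.2,0,0,0,0,0,0,0.2,0,0,0,0,0,0,0.2,0,0,0,0,0,0,0.2])

```text
t: 12.95
tcp_pos: [0.6119, 0.1363, 0.1152]
tcp_rot: [0.207, -3.135, -0.0]
force: [0.1, -0.2, -0.7]
grip_width: 0.0513
```

send_rows(steps=[0,0,0,0,0,10,0.2,0,0,0,0,0,20,0.2,0,0,0,0,0,25,0.2,0,0,0,0,0,25,0.2,0,0,0,0,0,25,0.2,0,0,0,0,0,25,1,0,0,0,0,0,15,1,0,0,0,0,0,0,1])

```text
t: 13.75
tcp_pos: [0.6137, 0.1365, 0.2641]
tcp_rot: [-0.207, 3.128, 0.0]
force: [1.3, -0.5, -0.7]
grip_width: 0.0853
```

```bash
python3 - <<'E'
from h import *
o=get_obs();print(o['t'],o['tcp_pos'],o['tcp_rot'],o['force'],o['grip_width'])
im=save('scene','s4.png'); cv2.imwrite('pics/s4c.png',cv2.resize(im[130:330,160:400],None,fx=3,fy=3)[:,:,::-1])
E
```

```text
13.75 [0.61366954 0.13647091 0.26413229] [-2.07115199e-01  3.12787584e+00  1.62320494e-04] [ 1.25067187 -0.53731176 -0.73094657] 0.08532029068060451
```

View pics/s4c.png

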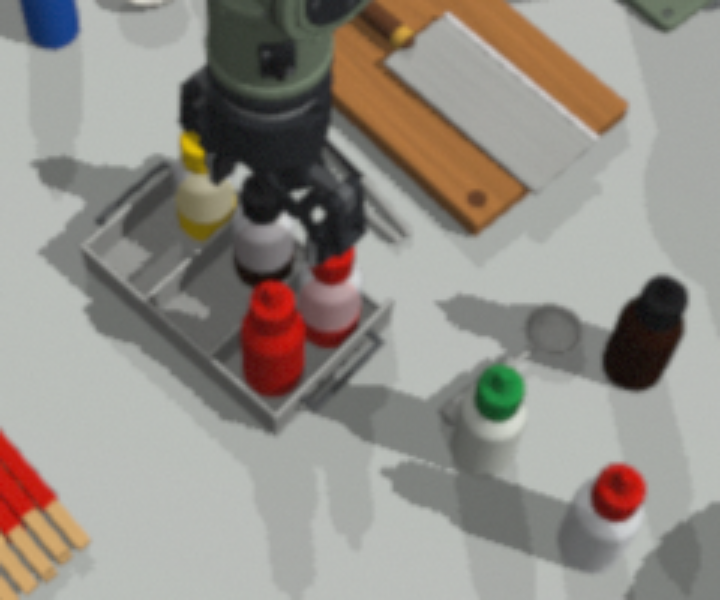

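Chilli stands upright behind its in-use bottle and nothing else is disturbed. Next is the soy.

send_rows(steps=[0,0,0,-15,11,0,1,0,0,0,-35,27,0,1,0,0,0,-38,29,0,1,0,0,0,-38,29,0,1,0,0,0,-38,29,0,1,0,0,0,-38,29,0,1,0,0,0,-26,20,0,1,0,0,0,-10,8,0,1])

```text
t: 14.6
tcp_pos: [0.3704, 0.3191, 0.2583]
tcp_rot: [0.213, -3.13, 0.002]
force: [1.0, 0.7, 0.7]
grip_width: 0.0856
```

send_rows(steps=[0,0,0,0,0,-15,1,0,0,0,0,0,-35,1,0,0,0,0,0,-35,1,0,0,0,0,0,-25,1,0,0,0,0,0,-15,1,0,0,0,0,0,-10,1,0,0,0,0,0,-5,1,0,0,0,0,0,0,1])

```text
t: 15.4
tcp_pos: [0.3739, 0.3179, 0.1196]
tcp_rot: [0.207, -3.134, 0.001]
force: [-0.4, 0.5, 0.2]
grip_width: 0.085
```

Down 6 mm more, close, and lift.

send_rows(steps=[0,0,0,0,1,-6,0.3,0,0,0,0,0,0,-0.3,0,0,0,0,0,0,-1,0,0,0,0,0,0,-1,0,0,0,0,0,0,-1,0,0,0,0,0,0,-1,0,0,0,0,0,0,-1,0,0,0,0,0,0,-1])

```text
t: 16.2
tcp_pos: [0.3746, 0.3195, 0.115]
tcp_rot: [-0.207, 3.133, 0.001]
force: [1.2, -1.3, 5.4]
grip_width: 0.033
```

send_rows(steps=[0,0,0,0,0,8,-1,0,0,0,0,0,20,-1,0,0,0,0,0,30,-1,0,0,0,0,0,30,-1,0,0,0,0,0,30,-1,0,0,0,0,0,30,-1,0,0,0,0,0,22,-1,0,0,0,0,0,10,-1])

```text
t: 17.0
tcp_pos: [0.3742, 0.3197, 0.2962]
tcp_rot: [-0.208, 3.133, 0.002]
force: [1.0, 0.0, -3.4]
grip_width: 0.0327
```

send_rows(steps=[0,0,0,8,-8,0,-1,0,0,0,16,-17,0,-1,0,0,0,22,-23,0,-1,0,0,0,22,-23,0,-1,0,0,0,22,-23,0,-1,0,0,0,22,-23,0,-1,0,0,0,22,-23,0,-1,0,0,0,22,-23,0,-1])

```text
t: 17.8
tcp_pos: [0.5297, 0.1543, 0.2913]
tcp_rot: [0.206, -3.13, 0.001]
force: [-0.7, 0.6, -2.1]
grip_width: 0.0331
```

send_rows(steps=[0,0,0,22,-23,0,-1,0,0,0,22,-23,0,-1,0,0,0,22,-23,0,-1,0,0,0,17,-18,0,-1,0,0,0,8,-8,0,-1,0,0,0,0,0,0,-1,0,0,0,0,0,0,-1,0,0,0,0,0,0,-1])

```text
t: 18.6
tcp_pos: [0.6199, 0.0624, 0.2938]
tcp_rot: [0.21, -3.133, -0.001]
force: [-0.2, -0.3, -1.7]
grip_width: 0.0328
```

```bash
python3 - <<'E'
from h import *
o=get_obs();print(o['t'],o['tcp_pos'],o['force'],o['grip_width'])
save('wrist','w5.png')
E
```

```text
18.6 [0.61993562 0.06237556 0.29382839] [-0.16201208 -0.30269737 -1.71552831] 0.03279781255835463
```

View pics/w5.png

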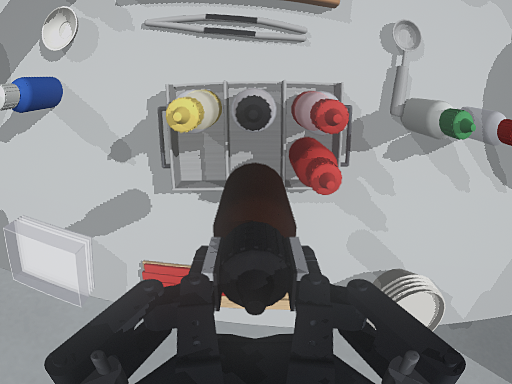

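The soy is over the middle lane, behind the black in-use cap at (253,108), with the placed chilli clear at (315,165). Lowering.

send_rows(steps=[0,0,0,1,0,-15,-1,0,0,0,0,0,-25,-1,0,0,0,0,0,-30,-1,0,0,0,0,0,-30,-1,0,0,0,0,0,-30,-1,0,0,0,0,0,-22,-1,0,0,0,0,0,-14,-1,0,0,0,0,0,-6,-1])

```text
t: 19.45
tcp_pos: [0.6203, 0.0618, 0.1199]
tcp_rot: [0.208, -3.131, -0.001]
force: [0.1, -0.2, -2.3]
grip_width: 0.0328
```

send_rows(steps=[0,0,0,0,0,-1,-1,0,0,0,0,0,-0.5,-1,0,0,0,0,0,-0.5,-1,0,0,0,0,0,0,-1,0,0,0,0,0,0,-1,0,0,0,0,0,0,-1,0,0,0,0,0,0,-1,0,0,0,0,0,0,-1])

```text
t: 20.25
tcp_pos: [0.6219, 0.0613, 0.1203]
tcp_rot: [-0.207, 3.135, -0.0]
force: [0.9, -0.1, -2.8]
grip_width: 0.0333
```

send_rows(steps=[0,0,0,0,0,-1,-1,0,0,0,0,0,-0.5,-1,0,0,0,0,0,-0.5,-1,0,0,0,0,0,-0.5,-1,0,0,0,0,0,0,-1,0,0,0,0,0,0,-1,0,0,0,0,0,0,-1,0,0,0,0,0,0,-1])

```text
t: 21.05
tcp_pos: [0.622, 0.0613, 0.1182]
tcp_rot: [-0.207, 3.134, -0.0]
force: [-1.5, -0.3, 2.3]
grip_width: 0.033
```

Contact. Release and rise.

send_rows(steps=[0,0,0,0,0,0,-0.1,0,0,0,0,0,0,0.0,0,0,0,0,0,0,0.1,0,0,0,0,0,0,0.15,0,0,0,0,0,0,0.15,0,0,0,0,0,0,0.15,0,0,0,0,0,0,0.15,0,0,0,0,0,0,0.15])

```text
t: 21.85
tcp_pos: [0.6219, 0.0613, 0.1178]
tcp_rot: [0.208, -3.135, 0.0]
force: [-0.1, -0.4, -0.1]
grip_width: 0.0493
```

send_rows(steps=[0,0,0,0,0,10,0.15,0,0,0,0,0,20,0.15,0,0,0,0,0,25,0.15,0,0,0,0,0,25,0.15,0,0,0,0,0,25,0.15,0,0,0,0,0,25,1,0,0,0,0,0,15,1,0,0,0,0,0,0,1])

```text
t: 22.65
tcp_pos: [0.6236, 0.0613, 0.2666]
tcp_rot: [-0.207, 3.128, -0.001]
force: [-0.4, 0.5, 0.1]
grip_width: 0.0856
```

```bash
python3 - <<'E'
from h import *
save('top','t6.png'); im=save('scene','s6.png')
print(fit('mustard_full',np.array([.35,-.3])))
for th,x in (('chilli_full',(.612,.136)),('soy_full',(.622,.062))): print(th,fit(th,np.array(x),.003,('scene',)))
cv2.imwrite('pics/s6c.png',cv2.resize(im[40:300,120:400],None,fx=2.3,fy=2.3)[:,:,::-1])
E
```

```text
{'top': ([0.3514, -0.2981], np.float64(0.93))}
chilli_full {'scene': ([0.6108, 0.135], np.float64(0.93))}
soy_full {'scene': ([0.6196, 0.0596], np.float64(0.94))}
```

View pics/s6c.png

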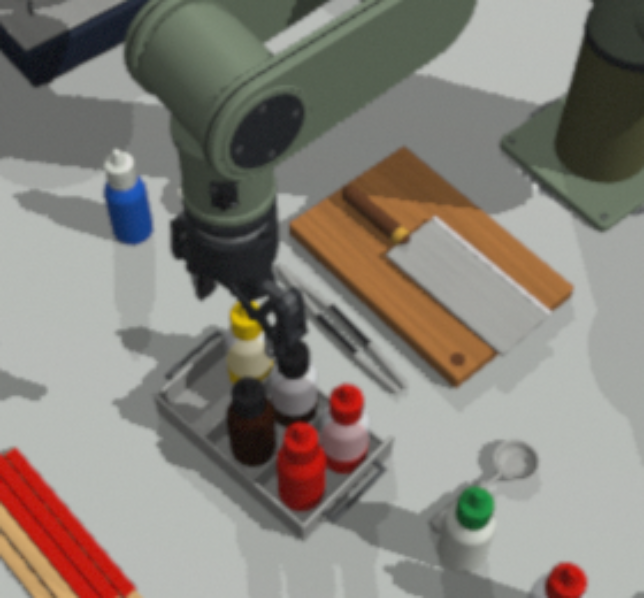

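Soy stands upright behind its in-use bottle. Now the mustard, refitted at (0.351, -0.298).

send_rows(steps=[0,0,0,-10,-14,0,1,0,0,0,-22,-28,0,1,0,0,0,-25,-33,0,1,0,0,0,-25,-33,0,1,0,0,0,-25,-33,0,1,0,0,0,-25,-33,0,1,0,0,0,-25,-33,0,1,0,0,0,-25,-33,0,1])

```text
t: 23.75
tcp_pos: [0.4376, -0.18, 0.2623]
tcp_rot: [0.207, -3.134, 0.0]
force: [0.7, -0.5, 0.1]
grip_width: 0.0855
```

send_rows(steps=[0,0,0,-25,-33,0,1,0,0,0,-25,-33,0,1,0,0,0,-25,-33,0,1,0,0,0,-15,-20,0,1,0,0,0,0,0,0,1,0,0,0,0,0,0,1,0,0,0,0,0,-15,1,0,0,0,0,0,-25,1])

```text
t: 24.55
tcp_pos: [0.3513, -0.298, 0.2241]
tcp_rot: [-0.21, 3.132, -0.006]
force: [0.7, 0.3, -0.5]
grip_width: 0.0855
```

send_rows(steps=[0,0,0,0,0,-30,1,0,0,0,0,0,-35,1,0,0,0,0,0,-20,1,0,0,0,0,0,-15,1,0,0,0,0,0,-7,1,0,0,0,0,0,-2,1,0,0,0,0,0,0,0.3,0,0,0,0,0,0,-0.3])

```text
t: 25.35
tcp_pos: [0.3506, -0.2982, 0.1148]
tcp_rot: [-0.208, 3.133, -0.003]
force: [-0.9, 0.2, 0.3]
grip_width: 0.0591
```

send_rows(steps=[0,0,0,0,0,0,-1,0,0,0,0,0,0,-1,0,0,0,0,0,0,-1,0,0,0,0,0,0,-1,0,0,0,0,0,0,-1,0,0,0,0,0,0,-1,0,0,0,0,0,0,-1,0,0,0,0,0,0,-1])

```text
t: 26.15
tcp_pos: [0.3505, -0.2986, 0.1148]
tcp_rot: [-0.207, 3.133, -0.003]
force: [-0.6, -0.0, 5.9]
grip_width: 0.0328
```

send_rows(steps=[0,0,0,0,0,8,-1,0,0,0,0,0,20,-1,0,0,0,0,0,30,-1,0,0,0,0,0,30,-1,0,0,0,0,0,30,-1,0,0,0,0,0,30,-1,0,0,0,0,0,22,-1,0,0,0,0,0,10,-1])

```text
t: 26.95
tcp_pos: [0.3502, -0.2979, 0.2957]
tcp_rot: [-0.208, 3.133, -0.003]
force: [0.4, -0.5, -2.8]
grip_width: 0.0331
```

send_rows(steps=[0,0,0,9,9,0,-1,0,0,0,17,18,0,-1,0,0,0,21,21.5,0,-1,0,0,0,21,21.5,0,-1,0,0,0,21,21.5,0,-1,0,0,0,21,21.5,0,-1,0,0,0,21,21.5,0,-1,0,0,0,21,21.5,0,-1])

```text
t: 27.75
tcp_pos: [0.5017, -0.1391, 0.2909]
tcp_rot: [0.208, -3.13, -0.005]
force: [-0.3, -0.3, -3.0]
grip_width: 0.0326
```

send_rows(steps=[0,0,0,21,21.5,0,-1,0,0,0,21,21.5,0,-1,0,0,0,21,21.5,0,-1,0,0,0,21,21.5,0,-1,0,0,0,21,21.5,0,-1,0,0,0,16,16,0,-1,0,0,0,8,7,0,-1,0,0,0,0,0,0,-1])

```text
t: 28.55
tcp_pos: [0.6305, -0.0095, 0.2912]
tcp_rot: [0.211, -3.13, -0.002]
force: [0.5, -0.5, -3.2]
grip_width: 0.0329
```

send_rows(steps=[0,0,0,0,0,0,-1,0,0,0,0,0,0,-1,0,0,0,0,0,0,-1,0,0,0,0,0,0,-1,0,0,0,0,0,0,-1,0,0,0,0,0,0,-1,0,0,0,0,0,0,-1,0,0,0,0,0,0,-1])

```text
t: 29.35
tcp_pos: [0.6309, -0.0112, 0.2938]
tcp_rot: [-0.207, 3.135, -0.0]
force: [0.0, -0.1, -2.6]
grip_width: 0.0325
```

```bash
python3 - <<'E'
from h import *
o=get_obs();print(o['t'],o['tcp_pos'],o['force'],o['grip_width'])
save('wrist','w7.png')
E
```

```text
29.35 [ 0.63090972 -0.01122423  0.29382637] [ 0.00590024 -0.14651041 -2.59397268] 0.03246728931237404
```

View pics/w7.png

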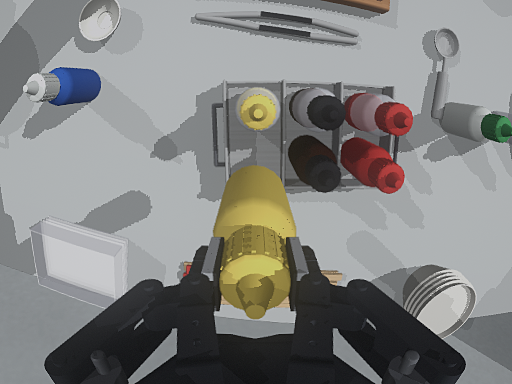

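The mustard is over its lane (in-use yellow cap at (258,110)), and the chilli and soy are upright. Lowering.

send_rows(steps=[0,0,0,0,-1,-15,-1,0,0,0,0,0,-25,-1,0,0,0,0,0,-30,-1,0,0,0,0,0,-30,-1,0,0,0,0,0,-30,-1,0,0,0,0,0,-22,-1,0,0,0,0,0,-14,-1,0,0,0,0,0,-6,-1])

```text
t: 30.2
tcp_pos: [0.6294, -0.012, 0.1191]
tcp_rot: [0.207, -3.131, -0.001]
force: [0.5, -0.2, -3.1]
grip_width: 0.0328
```

send_rows(steps=[0,0,0,0,0,-1,-1,0,0,0,0,0,-0.5,-1,0,0,0,0,0,-0.5,-1,0,0,0,0,0,-0.5,-1,0,0,0,0,0,0,-1,0,0,0,0,0,0,-1,0,0,0,0,0,0,-1,0,0,0,0,0,0,-1])

```text
t: 31.0
tcp_pos: [0.6309, -0.0122, 0.1194]
tcp_rot: [-0.208, 3.135, -0.0]
force: [-0.5, -0.9, -1.2]
grip_width: 0.0333
```

send_rows(steps=[0,0,0,0,0,-0.5,-1,0,0,0,0,0,-0.5,-1,0,0,0,0,0,0,-1,0,0,0,0,0,0,-1,0,0,0,0,0,0,-1,0,0,0,0,0,0,-1,0,0,0,0,0,0,-1,0,0,0,0,0,0,-1])

```text
t: 31.8
tcp_pos: [0.6309, -0.0122, 0.1183]
tcp_rot: [-0.208, 3.135, -0.0]
force: [-1.2, -0.5, -2.2]
grip_width: 0.0328
```

send_rows(steps=[0,0,0,0,0,-0.5,-1,0,0,0,0,0,-0.5,-1,0,0,0,0,0,0,-1,0,0,0,0,0,0,-1,0,0,0,0,0,0,-1,0,0,0,0,0,0,-1,0,0,0,0,0,0,-1,0,0,0,0,0,0,-1])

```text
t: 32.6
tcp_pos: [0.6312, -0.0122, 0.1179]
tcp_rot: [-0.207, 3.134, -0.0]
force: [-0.7, 1.0, 4.7]
grip_width: 0.0328
```

Contact. Release, rise, and move back clear.

send_rows(steps=[0,0,0,0,0,0,-0.1,0,0,0,0,0,0,0.0,0,0,0,0,0,0,0.1,0,0,0,0,0,0,0.15,0,0,0,0,0,0,0.15,0,0,0,0,0,0,0.15,0,0,0,0,0,0,0.15,0,0,0,0,0,0,0.15])

```text
t: 33.4
tcp_pos: [0.6309, -0.0122, 0.1173]
tcp_rot: [-0.208, 3.135, -0.0]
force: [0.7, -0.1, 0.7]
grip_width: 0.049
```

send_rows(steps=[0,0,0,0,0,10,0.15,0,0,0,0,0,20,0.15,0,0,0,0,0,25,0.15,0,0,0,0,0,25,0.15,0,0,0,0,0,25,0.15,0,0,0,0,0,25,0.15,0,0,0,0,0,25,0.15,0,0,0,0,0,15,0.15])

```text
t: 34.2
tcp_pos: [0.6318, -0.0123, 0.2909]
tcp_rot: [-0.207, 3.13, -0.002]
force: [-0.2, -0.1, 0.2]
grip_width: 0.0495
```

send_rows(steps=[0,0,0,-20,-20,0,0.15,0,0,0,-25,-30,0,0.15,0,0,0,-25,-30,0,0.15,0,0,0,-25,-30,0,0.15,0,0,0,-25,-30,0,0.15,0,0,0,-25,-30,0,0.15,0,0,0,-15,-15,0,0.15,0,0,0,0,0,0,0.15])

```text
t: 35.0
tcp_pos: [0.4692, -0.199, 0.2875]
tcp_rot: [0.201, -3.134, 0.001]
force: [0.4, -0.0, -0.0]
grip_width: 0.0489
```

```bash
python3 - <<'E'
from h import *
im=save('scene','s8.png'); save('top','t8.png')
for th,x,z in (('chilli_full',(.612,.136),.003),('soy_full',(.622,.062),.003),('mustard_full',(.631,-.012),.003),
 ('chilli_in_use',(.549,.129),.003),('soy_in_use',(.555,.052),.003),('mustard_in_use',(.566,-.018),.003)): print(th,fit(th,np.array(x),z))
cv2.imwrite('pics/s8c.png',cv2.resize(im[60:360,100:420],None,fx=2,fy=2)[:,:,::-1])
E
```

```text
chilli_full {'top+scene': ([0.6124, 0.1359], np.float64(0.92)), 'top': ([0.6133, 0.1359], np.float64(0.92)), 'scene': ([0.611, 0.135], np.float64(0.94))}
soy_full {'top+scene': ([0.622, 0.062], np.float64(0.93)), 'top': ([0.6219, 0.062], np.float64(0.94)), 'scene': ([0.6205, 0.0588], np.float64(0.94))}
mustard_full {'top+scene': ([0.632, -0.0135], np.float64(0.89)), 'top': ([0.6312, -0.0135], np.float64(0.88)), 'scene': ([0.6302, -0.0164], np.float64(0.91))}
chilli_in_use {'scene': ([0.5464, 0.1291], np.float64(0.9))}
soy_in_use {'top+scene': ([0.5558, 0.0515], np.float64(0.86)), 'top': ([0.5571, 0.0513], np.float64(0.85)), 'scene': ([0.5531, 0.0484], np.float64(0.88))}
mustard_in_use {'top+scene': ([0.5667, -0.0166], np.float64(0.86)), 'top': ([0.567, -0.0167], np.float64(0.95)), 'scene': ([0.5629, -0.0211], np.float64(0.79))}
```

View pics/s8c.png

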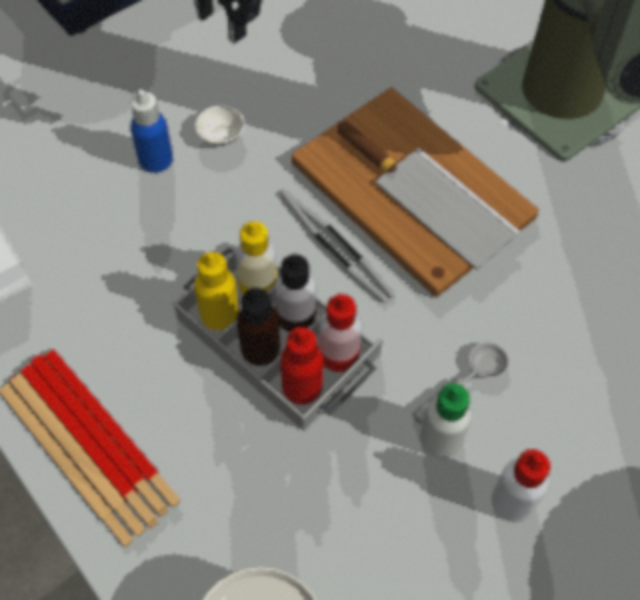

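All six bottles stand in matching lanes, and the look-alikes are untouched.

```bash
python3 -c "
from cell import *
print(finish_job())"
```

```text
the job is handed in; nothing more can be done
None
```

The caddy is restocked. The full chilli, soy and mustard bottles each stand upright behind the part-used bottle of the same sauce. I gripped each by its cap, lowered it to light floor contact (about 2–6 N upward) before release, and handed in at about 35 s of the 91 s allowed.

**Full bottles:** the last silhouette fits put them within about 2 mm of the free places I worked out.

**Bottles in use:** they are still at the front of their lanes, within about 3 mm of where they started. The network missed the part-used chilli in the last top view, so that bottle was checked from the scene camera only.

**Look-alikes:** the last picture shows the washing-up liquid, empty bottle and mayonnaise still standing in place; I did not re-measure them.

**Disagreements:** the scene and top cameras differed by up to about 6 mm, most for the part-used mustard. No check failed.

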